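# Walk a leg blank end over end under the bench shelf

### The job

Stow the square wooden leg blank under the raised shelf by walking it end over end across the bench, never lifting it clear: lay it down towards the shelf, stand it up on its other end, then lay it down again in the same direction so that its leading end lies well in under the shelf. It should end up flat on the bench, pointing roughly straight in and about in the middle of the shelf's width; let it down gently each time instead of letting it topple, and leave the plane, the jar and the offcut where they are.

Things in the scene. Friction and masses are not known exactly. Their poses are not given: they have to be found in the camera images.
- leg_mid (a point): Centre of the leg blank: square bar of pale wood, 48 x 48 x 160 mm, 0.28 to 0.46 kg, dark mortise marks on two sides near end A. Starts upright on end B with a side face within 8 degrees of facing the shelf. z: along it from end B to end A; x, y: square to its sides. A quarter turn over a bottom edge advances its centre 104 mm; three such turns bring its leading end 40 to 72 mm under the shelf.
- leg_end_a (a point): Centre of the square end face A of the leg blank (top at the start), 80 mm from leg_mid along +z. Axes as leg_mid.
- leg_end_b (a point): Centre of the square end face B of the leg blank (on the bench at the start), 80 mm from leg_mid along -z. Axes as leg_mid.
- leg: The leg blank as a body; origin at the centre of end face B, axes as leg_mid. Pinched lightly (about 6 N) across two opposite side faces near one end, it can swivel between the fingers while its other end rests on the bench.
- shelf: Raised plywood shelf, fixed, left of the work: board 260 wide (y) x 160 deep (x) x 18 mm, underside 235 mm above the bench, clutter fixed on top up to 290 mm; open in front and at the sides. Back panel 142 mm behind the front edge; small gussets and feet only in the rear corners. Origin: on the bench below the middle of the front edge. x: horizontally in under the shelf; z up.
- plane_mid (a point): Bystander: dark metal block plane, 52 x 164 x 51 mm, lying beyond the work; its centre.
- jar_mid (a point): Bystander: clear screw jar with a round lid, 75 mm wide, 91 mm high; its centre.
- offcut_mid (a point): Bystander: dark reddish wooden offcut, 45 x 90 x 30 mm, lying on the bench; its centre.
There are look-alikes about, which are no part of the job. Of the things that look like the leg, the largest one is meant.

How it is judged:
On the way, in this order (a step that is already met when the one before it is completed fails the run):
1. the leg blank lies flat on the bench, end A towards the shelf (angle between leg's own z axis and vertical between 1.4208 and 1.7208 rad and height (world z) of leg_mid below 0.036 m and angle between the z axis of leg and the x axis of shelf, either way round below 0.4 rad and x of leg_end_a in the frame of shelf above -0.27 m and x of leg_end_b in the frame of shelf below -0.12 m), for 0.2 s.
2. the leg blank stands upright on end A, in front of the shelf (angle between leg's own z axis and vertical above 2.9416 rad and height (world z) of leg_end_a below 0.02 m and x of leg_end_a in the frame of shelf below 0 m), for 0.1 s.
At the end, for the whole second after the job is handed in: The leg blank lies at rest, flat on the bench (within 9 degrees), end B leading and at least 25 mm behind the shelf's front edge, its length within 23 degrees of straight in, its centre within 85 mm of the middle of the shelf's width, released (angle between leg's own z axis and vertical between 1.4208 and 1.7208 rad and height (world z) of leg_mid below 0.036 m and x of leg_end_b in the frame of shelf above 0.025 m and y of leg_mid in the frame of shelf between -0.085 and 0.085 m and angle between the z axis of leg and the x axis of shelf, either way round below 0.4 rad and linear speed of leg below 0.02 m/s); the robot touches nothing.
It fails at once if the leg blank is lifted clear of the bench (the centres of both ends more than 50 mm up) (height (world z) of each of leg_end_a, leg_end_b above 0.05 m).
It fails at once if the leg blank topples instead of being let down (turns faster than 6 rad/s) (angular speed of leg above 6 rad/s).
It fails at once if the plane, the jar or the offcut is moved by more than 30 mm (distance of any of plane_mid, jar_mid, offcut_mid from where it was at the start of the episode above 0.03 m).
It also fails if it takes over 72 s, if anything falls off the work surface, if the arm or the gripper's body presses on something with over 40 N, if the wrist force passes 120 N, or if a joint passes its speed limit or range.

### The arm

A 7-joint arm with a two-finger parallel gripper is mounted at the origin on the work surface; the furniture and walls round the work are solid. World frame = base frame: x ahead of the robot, y to its left, z up, the work surface at z = 0. Lengths are in m, angles in rad, forces in N, time in s.
With the tool pointing down it reaches from about 0.425 to 0.925 m from the base axis. Payload 6.8 kg.
Tool frame: the origin (TCP) lies on the centre line of the jaws, within the pads' length; the fingertips stand 19 mm ahead of it and the grasp point (between the pads) is the TCP; z points along the fingers, y is the line along which they close (so a half turn about z gives the same grasp; the last joint's range is limited). The gripper opens to 85 mm and grips with 20 to 120 N. Pads are 22 mm wide; open, the fingers measure 114 mm over their backs; the gripper's body (76 mm by 85 mm) begins 54 mm behind the grasp point. The pads swing forward as they close: fully open they stand 13 mm farther back than shut.
Start: joints at [-1.399, 0.477, 0.022, 1.555, -0.011, 1.109, -0.083], TCP at [0.186, 0.649, 0.25] pointing down, gripper open.
Joint ranges: [-2.96, 2.96], [-0.34, 2.1], [-1.41, 1.46], [0.24, 2.44], [-1.37, 4.51], [0.17, 1.92], [-2.96, 2.96]. Speed limits (rad/s): [2.39, 2.39, 3.14, 3.14, 3.14, 3.14, 3.14].

### API

Orientations are given as a rotation vector (axis times angle).
In Python, from bench import r gives the robot as it stands. The module is installed in compiled form; this text tells all that it offers.
- The arm moves only by the tool arm_command, never from a script. Its argument "rows" is a list of rows, each an object of numbers: "fingers": the opening, from -1 (shut) to 1 (fully open); "x", "y", "z": the shift along the tool's x, y, z in m; "ax", "ay", "az": the turn, a rotation vector about the tool's x, y, z in degrees. In form: [{"fingers": .., "x": .., "y": .., "z": .., "ax": .., "ay": .., "az": ..}, ...]. A call has 1 to 10 rows; each row shifts and turns the commanded pose from where the row before left it, along the tool's axes as they then stand; what a row does not reach is not made up. A row lasts 1/12 s, in which the tool goes at most 41.7 mm and 7.16 degrees, less where a joint would pass 70% of its speed; a pose out of reach is approached as far as the arm can. A call is refused whole if a number of a shift passes 0.0417 or a number of a turn 7.16, either way. A call with a gripper value outside its range is refused whole. The fingers move at their own pace and stop on an object; "grip_force" is the grip in N (left out, the last holds). Time passes only in rows, so rows that do not move let the fingers close. It gives the time, the measured TCP pose, the force, the opening and the grip force at its end, in the units of the state.
- r.get_obs(): the state, without advancing time (a new reading comes with each control period).
- r.grab_frame(name): name is "scene" or "top" or "wrist"; returns a dict with "frame" (400x640x3 uint8, red, green, blue), "depth" (400x640 float32, m along the optical axis (not along the pixel's ray), 0 where there is no reading), "K" (3x3 intrinsics, pixels), "world_from_camera" (4x4, takes a point from camera to world coordinates). Camera axes: x right, y down, z forward; pixel columns grow to the right and rows downward; lengths in m; the calibration is good to about 2 mm. A picture is of the moment at which its call begins.
- r.hand_in(): hands the job in; it is judged then, once.
The state is a dict: "clock": time; "joints": joint angles; "qvel": joint speeds; "tau": joint torques, N m; "tcp_pos": TCP position; "orientation": TCP orientation; "contact_force": force on the tool from outside, world axes, zero at the start; "moment": the same for the moment, N m; "grip_width": finger opening in m; "gripper_force": force on a finger pad.
Only numpy, scipy, OpenCV 4.12 (cv2) and the standard library are available. Lean on these libraries where they do the work, as an engineer would, in place of code of your own. Each camera call takes 0.05 s, during which the arm holds its last target. There are 200 camera calls.

## Working session

There is one attempt and no reset: what is moved stays moved. The work goes in short steps, Python scripts to look and compute and a tool call to move; the robot and the scene stay as the last step left them, time stands still between calls to the robot, and variables do not carry over. Pictures are saved under pics/ and viewed, at most 10 in all, crops included, and the job is handed in when it is done.

Besides the shell and the picture viewer there is one more tool, called after "Call:" by a JSON object that holds its "api" and its "payload". arm_command: Moves the arm, as the interface text tells. Its arguments: {"type":"object","properties":{"rows":{"type":"array"},"grip_force":{"type":"number"}},"required":["rows"]}

```bash
mkdir -p pics
python3 - <<'E'
from bench import r
import cv2,numpy as np
o=r.get_obs(); print({k:np.round(v,3) for k,v in o.items()})
fs=[]
for n in("scene","top"):
    d=r.grab_frame(n); np.savez(n+".npz",**d); print(n,np.round(d["K"],1).tolist(),np.round(d["world_from_camera"],3).tolist())
    cv2.imwrite(f"pics/{n}0.png",d["frame"][:,:,::-1])
E
```

```text
{'clock': np.float64(0.0), 'joints': array([-1.399,  0.478,  0.022,  1.556, -0.011,  1.109, -0.083]), 'qvel': array([-0.   , -0.001, -0.001,  0.001, -0.001,  0.002, -0.001]), 'tau': array([-0.0000e+00, -5.9645e+01,  1.6080e+00, -2.8120e+01,  1.2000e-02,
        9.0000e-03, -0.0000e+00]), 'tcp_pos': array([0.186, 0.648, 0.249]), 'orientation': array([-4.380e-01, -3.111e+00,  3.000e-03]), 'contact_force': array([-0.045, -0.307,  0.102]), 'moment': array([-0.068, -0.001, -0.027]), 'gripper_force': np.float64(0.0), 'grip_width': np.float64(0.085)}
scene [[429.0, 0.0, 314.9], [0.0, 429.0, 194.7], [0.0, 0.0, 1.0]] [[0.818, -0.394, 0.419, 0.164], [-0.575, -0.585, 0.572, -0.608], [0.02, -0.709, -0.705, 0.801], [0.0, 0.0, 0.0, 1.0]]
top [[440.4, 0.0, 317.2], [0.0, 440.4, 199.3], [0.0, 0.0, 1.0]] [[-0.016, -0.995, 0.1, 0.469], [-1.0, 0.016, 0.005, -0.049], [-0.007, -0.1, -0.995, 1.118], [0.0, 0.0, 0.0, 1.0]]
```

View pics/scene0.png

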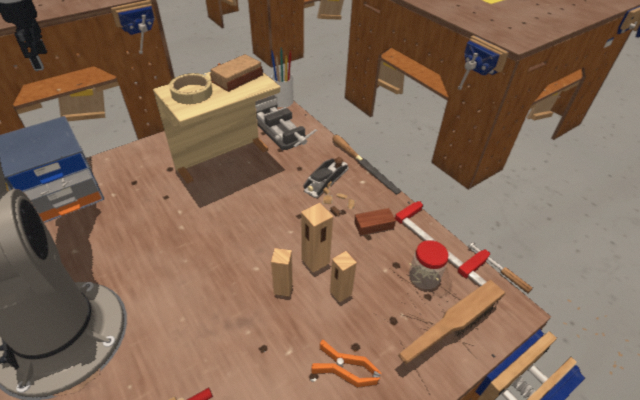

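View pics/top0.png

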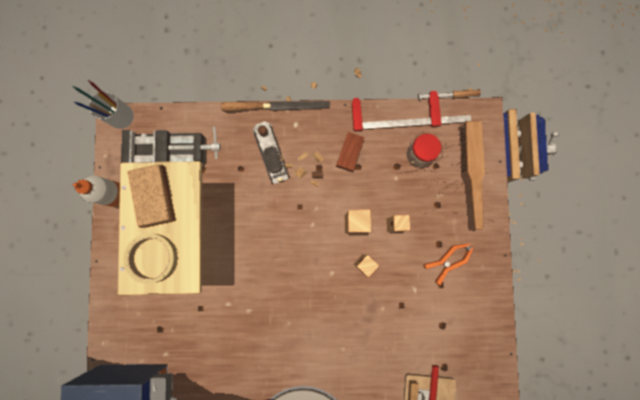

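The leg candidates in the top view are (359,221), (401,223) and (368,266). In the scene view they are (317,235), (343,275) and (282,270). The block at (359,221) top / (317,235) scene is the largest and is the one with dark mortise marks. I'll confirm that in a crop and measure it.

```bash
cat > h.py <<'E'
import numpy as np,cv2
def load(n): return dict(np.load(n+".npz"))
def cloud(d):
    K=d["K"];T=d["world_from_camera"];Z=d["depth"];v,u=np.mgrid[:Z.shape[0],:Z.shape[1]]
    p=np.stack([(u-K[0,2])/K[0,0]*Z,(v-K[1,2])/K[1,1]*Z,Z],-1)@T[:3,:3].T+T[:3,3]; p[Z==0]=np.nan; return p
def ray(d,u,v,z):
    K=d["K"];T=d["world_from_camera"];q=T[:3,:3]@[(u-K[0,2])/K[0,0],(v-K[1,2])/K[1,1],1];c=T[:3,3];return c+q*(z-c[2])/q[2]
E
python3 - <<'E'
from h import *
t=load("top");s=load("scene")
c=s["frame"][190:310,250:380,::-1];cv2.imwrite("pics/crop.png",cv2.resize(c,None,fx=4,fy=4,interpolation=3))
P=cloud(t);H=P[...,2]
def comp(m,name):
    n,l,st,ce=cv2.connectedComponentsWithStats(m.astype(np.uint8))
    for i in range(1,n):
        if st[i,4]<60: continue
        q=P[l==i]; z=np.median(q[:,2]); pix=np.argwhere(l==i)[:,::-1]
        w=np.array([ray(t,*p,z)[:2] for p in pix],np.float32); R=cv2.minAreaRect(w)
        print(name,np.round(ce[i]),st[i,4],"z",round(float(z),3),"rect",np.round(R[0],3),np.round(R[1],3),round(R[2],1))
hh=np.nan_to_num(H)
comp((hh>.145)&(hh<.175),"leg?"); comp((hh>.08)&(hh<.145),"mid"); comp((hh>.225),"shelf"); comp((hh>.02)&(hh<.075),"low")
# same top from scene cloud
Q=cloud(s); m=(np.abs(Q[...,2]-.16)<.006)&(Q[...,0]>.3)&(Q[...,0]<.6)&(abs(Q[...,1])<.3)
print("scene top",np.median(Q[m],0),m.sum())
m=(Q[...,2]>.22)&(Q[...,2]<.262)&(Q[...,1]>.0)&(Q[...,0]>.1)
print("scene shelf",np.nanpercentile(Q[m],[2,98],axis=0),m.sum())
E
```

```text
leg? [ 88. 188.] 227 z 0.16 rect [0.598 0.465] [0.04  0.046] 2.0
leg? [359. 220.] 492 z 0.16 rect [ 0.517 -0.134] [0.048 0.046] 89.1
leg? [103. 391.] 1440 z 0.163 rect [0.169 0.412] [0.176 0.034] 89.2
mid [106. 107.] 353 z 0.096 rect [0.804 0.461] [0.082 0.067] 60.9
mid [93. 98.] 98 z 0.097 rect [0.823 0.491] [0.041 0.028] 84.1
mid [427. 147.] 633 z 0.09 rect [ 0.691 -0.306] [0.067 0.065] 89.0
mid [100. 191.] 553 z 0.128 rect [0.598 0.453] [0.078 0.062] 80.8
mid [401. 223.] 282 z 0.117 rect [ 0.513 -0.232] [0.039 0.034] 89.1
mid [367. 266.] 272 z 0.117 rect [ 0.418 -0.155] [0.038 0.035] 44.1
mid [434. 382.] 265 z 0.093 rect [ 0.156 -0.299] [0.017 0.075] 82.4
mid [126. 380.] 955 z 0.111 rect [0.162 0.402] [0.225 0.055] 89.2
shelf [160. 228.] 10852 z 0.255 rect [0.506 0.264] [0.259 0.163] 0.1
low [104. 105.] 105 z 0.051 rect [0.821 0.482] [0.052 0.021] 62.5
low [121. 117.] 302 z 0.048 rect [0.793 0.446] [0.054 0.068] 55.5
low [233. 105.] 178 z 0.024 rect [0.821 0.16 ] [0.077 0.021] 89.0
low [475. 168.] 1688 z 0.059 rect [ 0.629 -0.425] [0.265 0.051] 0.6
low [262. 130.] 77 z 0.033 rect [0.756 0.091] [0.023 0.023] 89.7
low [166. 147.] 2275 z 0.053 rect [0.714 0.316] [0.087 0.245] 0.9
low [272. 159.] 601 z 0.039 rect [0.693 0.07 ] [0.135 0.049] 19.5
low [350. 151.] 641 z 0.03 rect [ 0.697 -0.128] [0.045 0.092] 69.8
low [415. 157.] 194 z 0.053 rect [ 0.683 -0.29 ] [0.072 0.046] 29.6
low [115. 196.] 182 z 0.062 rect [0.598 0.45 ] [0.038 0.065] 80.5
low [391. 226.] 65 z 0.055 rect [ 0.512 -0.231] [0.036 0.034] 89.1
low [449. 262.] 312 z 0.022 rect [ 0.422 -0.37 ] [0.059 0.122] 35.3
low [135. 372.] 597 z 0.053 rect [0.175 0.39 ] [0.222 0.067] 73.0
low [158. 389.] 294 z 0.062 rect [0.139 0.333] [0.046 0.03 ] 1.1
low [416. 391.] 313 z 0.037 rect [ 0.122 -0.273] [0.054 0.043] 89.2
scene top [ 0.51392659 -0.1369696   0.16052828] 468
scene shelf [[0.19029998 0.18654648 0.23829007]
 [0.62528816 0.60475578 0.26079895]] 3239
```

View pics/crop.png

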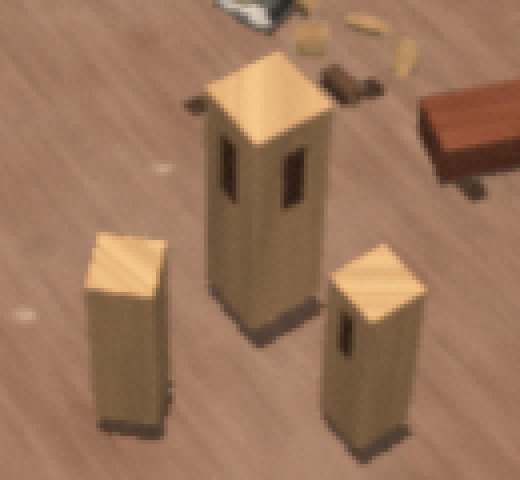

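The crop shows the middle block as the largest, about 48 mm square and 160 mm tall, with two mortise marks near the top. The other two measure about 35 mm square and 117 mm tall, so the middle one is the leg, at (0.515, -0.135). The shelf's front edge is at y≈0.184 and its mid x is 0.506. I'll go up and arc over the shelf.

Call:
{"api": "arm_command", "payload": {"rows": [{"fingers":1,"z":-0.04},{"fingers":1,"z":-0.04},{"fingers":1,"z":-0.04},{"fingers":1,"x":-0.02,"az":2},{"fingers":1,"x":-0.04,"y":-0.003,"az":3.6},{"fingers":1,"x":-0.04,"y":-0.003,"az":3.6},{"fingers":1,"x":-0.04,"y":-0.003,"az":3.6},{"fingers":1,"x":-0.04,"y":-0.003,"az":3.6},{"fingers":1,"x":-0.04,"y":-0.003,"az":3.6},{"fingers":1,"x":-0.04,"y":-0.003,"az":3.6}]}}

```text
validation failed for argument at $.ro...
```

Call:
{"api": "arm_command", "payload": {"rows": [{"fingers":1,"x":-0.04,"y":-0.004,"az":3.8},{"fingers":1,"x":-0.04,"y":-0.004,"az":3.8},{"fingers":1,"x":-0.04,"y":-0.004,"az":3.8},{"fingers":1,"x":-0.04,"y":-0.004,"az":3.8},{"fingers":1,"x":-0.04,"y":-0.004,"az":3.8},{"fingers":1,"x":-0.04,"y":-0.004,"az":3.8},{"fingers":1,"x":-0.04,"y":-0.004,"az":3.8},{"fingers":1,"x":-0.04,"y":-0.004,"az":3.8},{"fingers":1,"x":-0.04,"y":-0.004,"az":3.8},{"fingers":1}]}}

```text
validation failed for argument at $.ro...
```

Call:
{"api": "arm_command", "payload": {"rows": [{"fingers":1,"x":0,"y":0,"z":-0.04,"ax":0,"ay":0,"az":0},{"fingers":1,"x":0,"y":0,"z":-0.04,"ax":0,"ay":0,"az":0},{"fingers":1,"x":0,"y":0,"z":-0.04,"ax":0,"ay":0,"az":0},{"fingers":1,"x":-0.02,"y":0,"z":0,"ax":0,"ay":0,"az":2},{"fingers":1,"x":-0.04,"y":-0.003,"z":0,"ax":0,"ay":0,"az":3.6},{"fingers":1,"x":-0.04,"y":-0.003,"z":0,"ax":0,"ay":0,"az":3.6},{"fingers":1,"x":-0.04,"y":-0.003,"z":0,"ax":0,"ay":0,"az":3.6},{"fingers":1,"x":-0.04,"y":-0.003,"z":0,"ax":0,"ay":0,"az":3.6},{"fingers":1,"x":-0.04,"y":-0.003,"z":0,"ax":0,"ay":0,"az":3.6},{"fingers":1,"x":-0.04,"y":-0.003,"z":0,"ax":0,"ay":0,"az":3.6}]}}

```text
clock: 0.93
tcp_pos: [0.4117, 0.5174, 0.3695]
orientation: [-1.07, -2.954, 0.001]
contact_force: [0.0, -0.2, -0.2]
grip_width: 0.0853
gripper_force: 0.0
```

Call:
{"api": "arm_command", "payload": {"rows": [{"fingers":1,"x":-0.04,"y":-0.004,"z":0,"ax":0,"ay":0,"az":3.6},{"fingers":1,"x":-0.04,"y":-0.004,"z":0,"ax":0,"ay":0,"az":3.6},{"fingers":1,"x":-0.04,"y":-0.004,"z":0,"ax":0,"ay":0,"az":3.6},{"fingers":1,"x":-0.04,"y":-0.004,"z":0,"ax":0,"ay":0,"az":3.6},{"fingers":1,"x":-0.04,"y":-0.004,"z":0,"ax":0,"ay":0,"az":3.6},{"fingers":1,"x":-0.04,"y":-0.004,"z":0,"ax":0,"ay":0,"az":3.6},{"fingers":1,"x":-0.04,"y":-0.004,"z":0,"ax":0,"ay":0,"az":3.6},{"fingers":1,"x":-0.04,"y":-0.004,"z":0,"ax":0,"ay":0,"az":3.6},{"fingers":1,"x":-0.04,"y":-0.004,"z":0,"ax":0,"ay":0,"az":3.6},{"fingers":1,"x":-0.04,"y":-0.004,"z":0,"ax":0,"ay":0,"az":3.6}]}}

```text
clock: 1.77
tcp_pos: [0.5989, 0.169, 0.3697]
orientation: [-1.93, -2.478, 0.001]
contact_force: [0.4, 0.1, 0.3]
grip_width: 0.0852
gripper_force: 0.0
```

Call:
{"api": "arm_command", "payload": {"rows": [{"fingers":1,"x":-0.02,"y":0,"z":0,"ax":0,"ay":0,"az":7.1},{"fingers":1,"x":-0.03,"y":0,"z":0,"ax":0,"ay":0,"az":7.1},{"fingers":1,"x":-0.04,"y":-0.01,"z":0,"ax":0,"ay":0,"az":0},{"fingers":1,"x":-0.04,"y":-0.01,"z":0,"ax":0,"ay":0,"az":0},{"fingers":1,"x":-0.04,"y":-0.01,"z":0,"ax":0,"ay":0,"az":0},{"fingers":1,"x":-0.04,"y":-0.01,"z":0,"ax":0,"ay":3,"az":0},{"fingers":1,"x":-0.04,"y":-0.01,"z":0,"ax":0,"ay":6,"az":0},{"fingers":1,"x":-0.04,"y":-0.01,"z":0,"ax":0,"ay":7,"az":0},{"fingers":1,"x":-0.04,"y":-0.01,"z":0,"ax":0,"ay":7,"az":0},{"fingers":1,"x":-0.03,"y":-0.01,"z":0,"ax":0,"ay":7,"az":0}]}}

```text
clock: 2.6
tcp_pos: [0.5276, -0.1877, 0.3404]
orientation: [-1.926, -1.928, -0.527]
contact_force: [1.0, 0.8, 0.0]
grip_width: 0.0854
gripper_force: 0.0
```

```bash
cat >> h.py <<'E'
from scipy.spatial.transform import Rotation as Ro
def pose(o):
    M=Ro.from_rotvec(o["orientation"]).as_matrix();z=M[:,2];y=M[:,1]
    print("t %.2f"%o["clock"],"tcp",np.round(o["tcp_pos"],4),"tilt %.1f"%np.degrees(np.arctan2(z[1],-z[2])),"zx %.3f"%z[0],"y",np.round(y,3),"grip %.4f %.1f"%(o["grip_width"],o["gripper_force"]),"F",np.round(o["contact_force"],1),"q",np.round(o["joints"],2));return M
E
python3 -c "
from h import *; from bench import r; pose(r.get_obs())"
```

```text
t 2.60 tcp [ 0.5276 -0.1877  0.3404] tilt 30.2 zx 0.006 y [ 1.    -0.     0.007] grip 0.0854 0.0 F [1.  0.8 0. ] q [ 0.03  0.4   0.61  1.65 -0.65  1.53  0.79]
```

Call:
{"api": "arm_command", "payload": {"rows": [{"fingers":1,"x":0,"y":-0.006,"z":0,"ax":0,"ay":7,"az":0},{"fingers":1,"x":0,"y":-0.006,"z":0,"ax":0,"ay":7,"az":0},{"fingers":1,"x":-0.028,"y":0,"z":0.025,"ax":0,"ay":0,"az":0},{"fingers":1,"x":-0.028,"y":0,"z":0.025,"ax":0,"ay":0,"az":0},{"fingers":1,"x":-0.028,"y":0,"z":0.025,"ax":0,"ay":0,"az":0},{"fingers":1,"x":-0.028,"y":0,"z":0.025,"ax":0,"ay":0,"az":0},{"fingers":1,"x":0,"y":0,"z":0,"ax":0,"ay":0,"az":0},{"fingers":1,"x":0,"y":0,"z":0,"ax":0,"ay":0,"az":0}]}}

```text
clock: 3.27
tcp_pos: [0.5153, -0.1944, 0.1883]
orientation: [-1.768, -1.769, -0.712]
contact_force: [0.4, -0.7, -0.6]
grip_width: 0.0858
gripper_force: 0.0
```

```bash
python3 -c "
from h import *; from bench import r; pose(r.get_obs())
d=r.grab_frame('wrist');cv2.imwrite('pics/w1.png',d['frame'][:,:,::-1])
P=cloud(d);m=(P[...,2]>.12)&(P[...,2]<.175)&(abs(P[...,1]+.135)<.06)&(abs(P[...,0]-.515)<.06)
q=P[m];t=q[abs(q[:,2]-np.percentile(q[:,2],97))<.006];print(m.sum(),np.percentile(q,[2,50,98],axis=0).round(3),cv2.minAreaRect(t[:,:2].astype(np.float32)),np.median(t[:,2]))"
```

```text
t 3.27 tcp [ 0.5153 -0.1944  0.1883] tilt 44.1 zx -0.005 y [ 1.     0.002 -0.004] grip 0.0858 0.0 F [ 0.4 -0.7 -0.6] q [ 0.22  0.67  0.52  1.74 -0.85  1.51  1.1 ]
6874 [[ 0.494 -0.158  0.124]
 [ 0.516 -0.145  0.16 ]
 [ 0.539 -0.112  0.161]] ((0.5163989067077637, -0.1340799182653427), (0.04913457855582237, 0.048153117299079895), 89.55169677734375) 0.16024513073103486
```

View pics/w1.png

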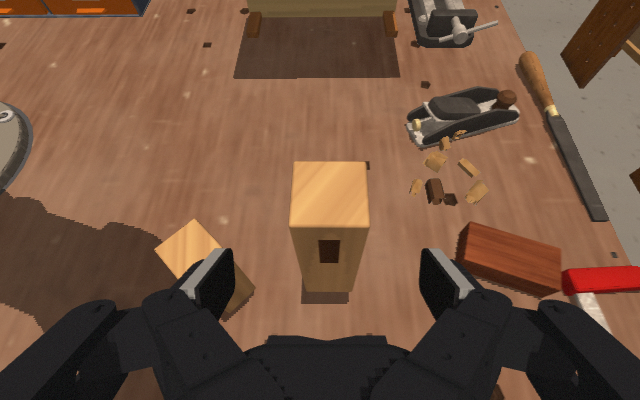

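The wrist view shows the leg (330,225) centred between the fingers. Post 2 (205,265) is just left of the left finger, about 15 mm clear. I'll advance and pinch lightly.

Call:
{"api": "arm_command", "payload": {"grip_force": 20, "rows": [{"fingers":1,"x":0,"y":0.001,"z":0.025,"ax":0,"ay":0,"az":0},{"fingers":1,"x":0,"y":0,"z":0.025,"ax":0,"ay":0,"az":0},{"fingers":1,"x":0,"y":0,"z":0.025,"ax":0,"ay":0,"az":0},{"fingers":0.3,"x":0,"y":0,"z":0,"ax":0,"ay":0,"az":0},{"fingers":0.2,"x":0,"y":0,"z":0,"ax":0,"ay":0,"az":0},{"fingers":0.12,"x":0,"y":0,"z":0,"ax":0,"ay":0,"az":0},{"fingers":0.12,"x":0,"y":0,"z":0,"ax":0,"ay":0,"az":0},{"fingers":0.12,"x":0,"y":0,"z":0,"ax":0,"ay":0,"az":0}]}}

```text
clock: 3.98
tcp_pos: [0.5177, -0.1443, 0.1377]
orientation: [-1.77, -1.775, -0.717]
contact_force: [-1.6, -1.3, 7.4]
grip_width: 0.0477
gripper_force: 11.1
```

```bash
python3 -c "
from h import *; from bench import r; pose(r.get_obs())"
```

```text
t 3.98 tcp [ 0.5177 -0.1443  0.1377] tilt 44.0 zx 0.001 y [1.    0.002 0.003] grip 0.0477 11.1 F [-1.6 -1.3  7.4] q [ 0.16  0.69  0.48  1.83 -0.92  1.39  1.14]
```

```bash
cat >> h.py <<'E'
def roll(y0,z0,piv,tilt,step=5,tot=90,dtilt=0):
    """tool-frame rows rolling TCP about edge y=piv,z=0"""
    r_=np.hypot(y0-piv,z0);a=np.arctan2(z0,y0-piv);p=np.array([y0,z0])
    for k in range(1,int(tot/step)+1):
        b=a-np.radians(k*step);q=piv*np.array([1,0])+r_*np.array([np.cos(b),np.sin(b)]);d=q-p
        t=np.radians(tilt-(k-1)*dtilt);print(k*step,"x %.4f z %.4f"%(d[0]*np.cos(t)+d[1]*np.sin(t),d[0]*np.sin(t)-d[1]*np.cos(t)),"->",q.round(3));p=q
E
python3 -c "
from h import *; roll(-.1443,.1377,-.110,44)"
```

```text
5 x 0.0104 z 0.0067 -> [-0.132  0.14 ]
10 x 0.0098 z 0.0075 -> [-0.12   0.142]
15 x 0.0091 z 0.0084 -> [-0.107  0.142]
20 x 0.0084 z 0.0091 -> [-0.095  0.141]
25 x 0.0075 z 0.0098 -> [-0.083  0.139]
30 x 0.0066 z 0.0104 -> [-0.071  0.136]
35 x 0.0057 z 0.0110 -> [-0.059  0.132]
40 x 0.0047 z 0.0114 -> [-0.048  0.128]
45 x 0.0037 z 0.0118 -> [-0.037  0.122]
50 x 0.0027 z 0.0121 -> [-0.027  0.115]
55 x 0.0016 z 0.0123 -> [-0.017  0.107]
60 x 0.0005 z 0.0124 -> [-0.008  0.099]
65 x -0.0005 z 0.0124 -> [0.    0.089]
70 x -0.0016 z 0.0123 -> [0.008 0.079]
75 x -0.0027 z 0.0121 -> [0.014 0.069]
80 x -0.0037 z 0.0118 -> [0.02  0.058]
85 x -0.0047 z 0.0114 -> [0.024 0.046]
90 x -0.0057 z 0.0110 -> [0.028 0.034]
```

Call:
{"api": "arm_command", "payload": {"rows": [{"fingers":0.123,"x":0.0104,"y":0,"z":0.0067,"ax":0,"ay":0,"az":0},{"fingers":0.123,"x":0.0098,"y":0,"z":0.0075,"ax":0,"ay":0,"az":0},{"fingers":0.123,"x":0.0091,"y":0,"z":0.0084,"ax":0,"ay":0,"az":0},{"fingers":0.123,"x":0.0084,"y":0,"z":0.0091,"ax":0,"ay":0,"az":0},{"fingers":0.123,"x":0.0075,"y":0,"z":0.0098,"ax":0,"ay":0,"az":0}]}}

```text
clock: 4.4
tcp_pos: [0.517, -0.0798, 0.1372]
orientation: [-1.768, -1.774, -0.715]
contact_force: [0.1, -0.2, 0.3]
grip_width: 0.048
gripper_force: 3.8
```

```bash
python3 -c "
from h import *; from bench import r; pose(r.get_obs())
d=r.grab_frame('scene');cv2.imwrite('pics/s2.png',cv2.resize(d['frame'][120:330,200:460,::-1],None,fx=2.5,fy=2.5))"
```

```text
t 4.40 tcp [ 0.517  -0.0798  0.1372] tilt 44.0 zx -0.002 y [1.    0.003 0.001] grip 0.0480 3.8 F [ 0.1 -0.2  0.3] q [ 0.08  0.65  0.45  1.91 -0.96  1.32  1.1 ]
```

View pics/s2.png

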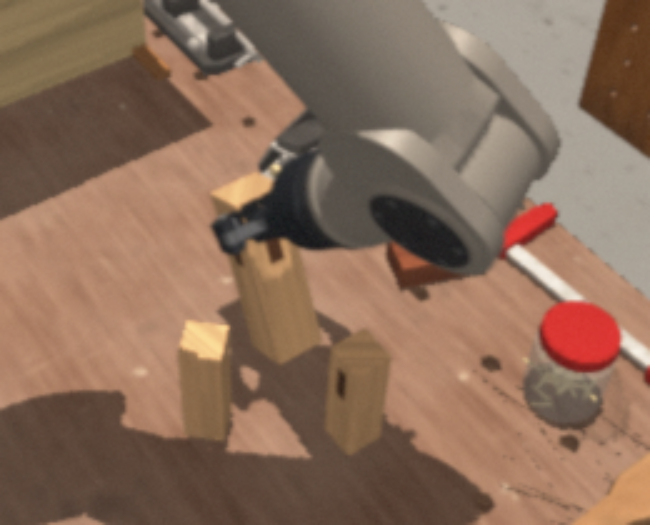

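The leg (265,270 in the crop) is leaning about 25° toward the shelf and swivelling in the pads as planned. I'll continue the roll.

Call:
{"api": "arm_command", "payload": {"rows": [{"fingers":0.121,"x":0.0066,"y":0,"z":0.0104,"ax":0,"ay":0,"az":0},{"fingers":0.121,"x":0.0057,"y":0,"z":0.011,"ax":0,"ay":0,"az":0},{"fingers":0.121,"x":0.0047,"y":0,"z":0.0114,"ax":0,"ay":0,"az":0},{"fingers":0.121,"x":0.0037,"y":0,"z":0.0118,"ax":0,"ay":0,"az":0},{"fingers":0.121,"x":0.0027,"y":0,"z":0.0121,"ax":0,"ay":0,"az":0},{"fingers":0.121,"x":0.0016,"y":0,"z":0.0123,"ax":0,"ay":0,"az":0},{"fingers":0.121,"x":0.0005,"y":0,"z":0.0124,"ax":0,"ay":0,"az":0},{"fingers":0.121,"x":0,"y":0,"z":0,"ax":0,"ay":0,"az":0}]}}

```text
clock: 5.12
tcp_pos: [0.5157, -0.0038, 0.0943]
orientation: [-1.765, -1.773, -0.712]
contact_force: [0.3, 1.3, -1.6]
grip_width: 0.0481
gripper_force: 5.0
```

```bash
cat >> h.py <<'E'
def leg(r):
    d=r.grab_frame('top');P=cloud(d);f=cv2.cvtColor(d["frame"],cv2.COLOR_RGB2HSV)
    hsv=f.astype(int);m=(hsv[...,0]<28)&(hsv[...,0]>12)&(hsv[...,1]>70)&(hsv[...,2]>150)&(P[...,2]>.015)&(P[...,2]<.2)&(abs(P[...,0]-.515)<.07)&(P[...,1]>-.2)
    q=P[m];print("leg pts",m.sum(),np.percentile(q,[3,50,97],axis=0).round(3).tolist(),cv2.minAreaRect(q[:,:2].astype(np.float32)));return q
E
python3 -c "
from h import *; from bench import r; pose(r.get_obs());q=leg(r)
print(np.polyfit(q[:,1],q[:,2],1))"
```

```text
t 5.12 tcp [ 0.5157 -0.0038  0.0943] tilt 44.1 zx -0.006 y [ 1.     0.006 -0.003] grip 0.0481 5.0 F [ 0.3  1.3 -1.6] q [-0.01  0.67  0.39  2.   -1.07  1.19  1.13]
leg pts 486 [[0.494, -0.029, 0.078], [0.518, 0.001, 0.107], [0.541, 0.029, 0.118]] ((0.5380752682685852, 0.22365990281105042), (0.513927698135376, 0.05040540546178818), 84.61148834228516)
[-0.09750054  0.10507781]
```

Call:
{"api": "arm_command", "payload": {"rows": [{"fingers":0.121,"x":-0.0005,"y":0,"z":0.0124,"ax":0,"ay":0,"az":0},{"fingers":0.121,"x":-0.0016,"y":0,"z":0.0123,"ax":0,"ay":0,"az":0},{"fingers":0.121,"x":-0.0027,"y":0,"z":0.0121,"ax":0,"ay":0,"az":0},{"fingers":0.121,"x":-0.0037,"y":0,"z":0.0118,"ax":0,"ay":0,"az":0},{"fingers":0.121,"x":-0.0047,"y":0,"z":0.0114,"ax":0,"ay":0,"az":0},{"fingers":0.121,"x":-0.003,"y":0,"z":0.005,"ax":0,"ay":0,"az":0},{"fingers":0.121,"x":0,"y":0,"z":0,"ax":0,"ay":0,"az":0}]}}

```text
clock: 5.75
tcp_pos: [0.5161, 0.0276, 0.0368]
orientation: [-1.768, -1.772, -0.713]
contact_force: [0.4, 0.4, -2.4]
grip_width: 0.048
gripper_force: 5.0
```

```bash
python3 -c "
from h import *; from bench import r; pose(r.get_obs())
q=leg(r);d=r.grab_frame('wrist');P=cloud(d);cv2.imwrite('pics/w3.png',d['frame'][:,:,::-1])"
```

```text
t 5.75 tcp [0.5161 0.0276 0.0368] tilt 44.0 zx -0.004 y [ 1.     0.004 -0.002] grip 0.0480 5.0 F [ 0.4  0.4 -2.4] q [-0.02  0.76  0.33  2.03 -1.17  1.1   1.21]
leg pts 348 [[0.493, 0.002, 0.045], [0.517, 0.028, 0.05], [0.542, 0.045, 0.06]] ((0.5366897583007812, 0.2367352545261383), (0.4786732494831085, 0.05282832682132721), 84.2373275756836)
```

View pics/w3.png

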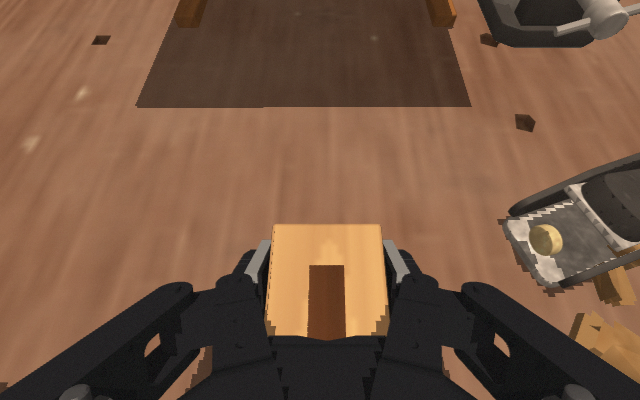

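The leg's end A lies at (327,280), nearly flat and pointing straight at the shelf shadow. I'll lower the last few mm, release, and back off along the tool.

Call:
{"api": "arm_command", "payload": {"rows": [{"fingers":0.121,"x":-0.002,"y":0,"z":0.002,"ax":0,"ay":0,"az":0},{"fingers":0.121,"x":0,"y":0,"z":0,"ax":0,"ay":0,"az":0},{"fingers":0.16,"x":0,"y":0,"z":0,"ax":0,"ay":0,"az":0},{"fingers":0.25,"x":0,"y":0,"z":0,"ax":0,"ay":0,"az":0},{"fingers":0.6,"x":0,"y":0,"z":0,"ax":0,"ay":0,"az":0},{"fingers":1,"x":0,"y":0,"z":0,"ax":0,"ay":0,"az":0},{"fingers":1,"x":0,"y":0,"z":-0.03,"ax":0,"ay":0,"az":0},{"fingers":1,"x":0,"y":0,"z":-0.04,"ax":0,"ay":0,"az":0},{"fingers":1,"x":0,"y":0,"z":-0.04,"ax":0,"ay":0,"az":0},{"fingers":1,"x":0,"y":0,"z":-0.04,"ax":0,"ay":0,"az":0}]}}

```text
clock: 6.68
tcp_pos: [0.5164, -0.0783, 0.1446]
orientation: [-1.768, -1.773, -0.713]
contact_force: [2.2, 0.6, -0.3]
grip_width: 0.0853
gripper_force: 0.0
```

```bash
python3 -c "
from h import *; from bench import r; pose(r.get_obs())
d=r.grab_frame('wrist');P=cloud(d);m=(P[...,2]>.03)&(P[...,2]<.07)&(abs(P[...,0]-.515)<.045)&(P[...,1]>-.15)&(P[...,1]<.1)
q=P[m];print(m.sum(),np.percentile(q,[1,50,99],axis=0).round(3).tolist(),cv2.minAreaRect(q[:,:2].astype(np.float32)),np.polyfit(q[:,1],q[:,2],1))
q=leg(r)"
```

```text
t 6.68 tcp [ 0.5164 -0.0783  0.1446] tilt 44.0 zx -0.003 y [ 1.     0.003 -0.001] grip 0.0853 0.0 F [ 2.2  0.6 -0.3] q [ 0.07  0.63  0.46  1.92 -0.95  1.32  1.09]
10139 [[0.494, -0.093, 0.047], [0.517, -0.038, 0.048], [0.54, 0.044, 0.05]] ((0.5169377326965332, -0.02461332082748413), (0.04810475558042526, 0.14272642135620117), 0.06483154743909836) [0.00125981 0.04835493]
leg pts 1262 [[0.494, -0.11, 0.044], [0.517, -0.037, 0.049], [0.54, 0.043, 0.053]] ((0.5299456119537354, 0.18312402069568634), (0.5938028693199158, 0.06601180136203766), 85.3480453491211)
```

Step 1 is met: the leg is flat at z=0.024 with straight yaw, spanning y from -0.112 to 0.047. Next I'll grip near end B with less tilt, to keep the gripper clear of the small post.

Call:
{"api": "arm_command", "payload": {"rows": [{"fingers":1,"x":0,"y":0,"z":0,"ax":0,"ay":-6,"az":0},{"fingers":1,"x":0,"y":0,"z":0,"ax":0,"ay":-6,"az":0},{"fingers":1,"x":0,"y":0,"z":0,"ax":0,"ay":-6,"az":0},{"fingers":1,"x":0,"y":0,"z":0,"ax":0,"ay":-6,"az":0},{"fingers":1,"x":-0.0106,"y":0,"z":0.025,"ax":0,"ay":0,"az":0},{"fingers":1,"x":-0.0106,"y":0,"z":0.025,"ax":0,"ay":0,"az":0},{"fingers":1,"x":-0.0106,"y":0,"z":0.025,"ax":0,"ay":0,"az":0},{"fingers":1,"x":-0.0106,"y":0,"z":0.025,"ax":0,"ay":0,"az":0},{"fingers":1,"x":0,"y":0,"z":0,"ax":0,"ay":0,"az":0}]}}

```text
clock: 7.53
tcp_pos: [0.5138, -0.0814, 0.0306]
orientation: [-2.025, -2.03, -0.351]
contact_force: [-0.4, 1.0, 0.1]
grip_width: 0.0853
gripper_force: 0.0
```

```bash
python3 -c "
from h import *; from bench import r; pose(r.get_obs())"
```

```text
t 7.53 tcp [ 0.5138 -0.0814  0.0306] tilt 20.1 zx -0.008 y [ 1.     0.004 -0.007] grip 0.0853 0.0 F [-0.4  1.   0.1] q [-0.13  0.67  0.48  2.04 -0.9   0.84  1.01]
```

Call:
{"api": "arm_command", "payload": {"rows": [{"fingers":0.5,"x":0,"y":0.003,"z":0,"ax":0,"ay":0,"az":0},{"fingers":0.25,"x":0,"y":0,"z":0,"ax":0,"ay":0,"az":0},{"fingers":0.15,"x":0,"y":0,"z":0,"ax":0,"ay":0,"az":0},{"fingers":0.118,"x":0,"y":0,"z":0,"ax":0,"ay":0,"az":0},{"fingers":0.118,"x":0,"y":0,"z":0,"ax":0,"ay":0,"az":0},{"fingers":0.118,"x":0,"y":0,"z":0,"ax":0,"ay":0,"az":0}]}}

```text
clock: 8.03
tcp_pos: [0.5204, -0.0832, 0.0364]
orientation: [-2.028, -2.036, -0.36]
contact_force: [-1.7, -1.7, 6.6]
grip_width: 0.0481
gripper_force: 15.9
```

```bash
python3 -c "
from h import *; from bench import r; o=r.get_obs();pose(o);roll(o['tcp_pos'][1],o['tcp_pos'][2],.047,20)"
```

```text
t 8.03 tcp [ 0.5204 -0.0832  0.0364] tilt 20.0 zx 0.001 y [1.    0.003 0.002] grip 0.0481 15.9 F [-1.7 -1.7  6.6] q [-0.13  0.67  0.49  2.02 -0.9   0.85  1.01]
5 x 0.0073 z -0.0093 -> [-0.08   0.048]
10 x 0.0081 z -0.0086 -> [-0.075  0.058]
15 x 0.0088 z -0.0079 -> [-0.069  0.069]
20 x 0.0094 z -0.0071 -> [-0.063  0.079]
25 x 0.0100 z -0.0062 -> [-0.056  0.088]
30 x 0.0105 z -0.0053 -> [-0.048  0.097]
35 x 0.0109 z -0.0044 -> [-0.039  0.104]
40 x 0.0113 z -0.0034 -> [-0.029  0.112]
45 x 0.0115 z -0.0024 -> [-0.019  0.118]
50 x 0.0117 z -0.0014 -> [-0.009  0.123]
55 x 0.0118 z -0.0004 -> [0.002 0.128]
60 x 0.0118 z 0.0006 -> [0.013 0.131]
65 x 0.0117 z 0.0017 -> [0.025 0.133]
70 x 0.0115 z 0.0027 -> [0.037 0.135]
75 x 0.0112 z 0.0037 -> [0.048 0.135]
80 x 0.0108 z 0.0046 -> [0.06  0.135]
85 x 0.0104 z 0.0056 -> [0.072 0.133]
90 x 0.0099 z 0.0064 -> [0.083 0.13 ]
```

Call:
{"api": "arm_command", "payload": {"rows": [{"fingers":0.12,"x":0.0073,"y":0,"z":-0.0093,"ax":0,"ay":0,"az":0},{"fingers":0.12,"x":0.0081,"y":0,"z":-0.0086,"ax":0,"ay":0,"az":0},{"fingers":0.12,"x":0.0088,"y":0,"z":-0.0079,"ax":0,"ay":0,"az":0},{"fingers":0.12,"x":0.0094,"y":0,"z":-0.0071,"ax":0,"ay":0,"az":0},{"fingers":0.12,"x":0.01,"y":0,"z":-0.0062,"ax":0,"ay":0,"az":0},{"fingers":0.12,"x":0.0105,"y":0,"z":-0.0053,"ax":0,"ay":0,"az":0},{"fingers":0.12,"x":0,"y":0,"z":0,"ax":0,"ay":0,"az":0}]}}

```text
clock: 8.62
tcp_pos: [0.5207, -0.045, 0.0973]
orientation: [-2.025, -2.038, -0.362]
contact_force: [-0.1, -1.1, -1.7]
grip_width: 0.0477
gripper_force: 6.0
```

```bash
python3 -c "
from h import *; from bench import r; o=r.get_obs();pose(o);d=r.grab_frame('scene');cv2.imwrite('pics/s4.png',cv2.resize(d['frame'][120:330,200:460,::-1],None,fx=2.5,fy=2.5))"
```

```text
t 8.62 tcp [ 0.5207 -0.045   0.0973] tilt 20.1 zx 0.001 y [1.    0.006 0.003] grip 0.0477 6.0 F [-0.1 -1.1 -1.7] q [-0.25  0.55  0.54  2.04 -0.82  0.9   0.86]
```

View pics/s4.png

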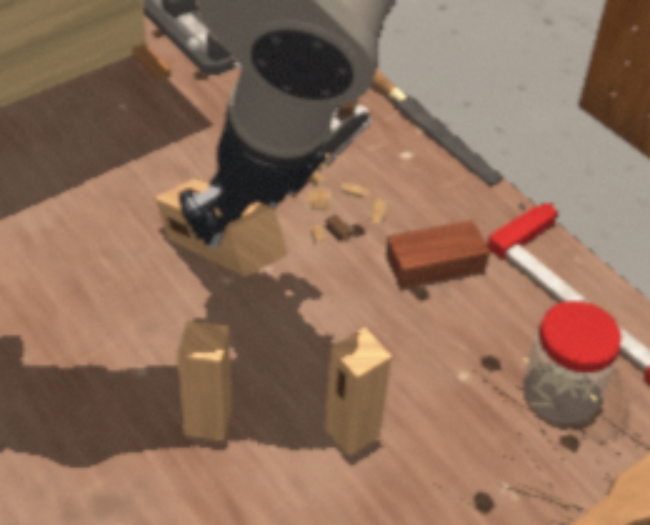

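The scene crop shows end B raised (260,240) and end A still down at (178,222), held in the pads. I'll continue standing it up.

Call:
{"api": "arm_command", "payload": {"rows": [{"fingers":0.12,"x":0.0109,"y":0,"z":-0.0044,"ax":0,"ay":0,"az":0},{"fingers":0.12,"x":0.0113,"y":0,"z":-0.0034,"ax":0,"ay":0,"az":0},{"fingers":0.12,"x":0.0115,"y":0,"z":-0.0024,"ax":0,"ay":0,"az":0},{"fingers":0.12,"x":0.0117,"y":0,"z":-0.0014,"ax":0,"ay":0,"az":0},{"fingers":0.12,"x":0.0118,"y":0,"z":-0.0004,"ax":0,"ay":0,"az":0},{"fingers":0.12,"x":0.0118,"y":0,"z":0.0006,"ax":0,"ay":0,"az":0},{"fingers":0.12,"x":0.0117,"y":0,"z":0.0017,"ax":0,"ay":0,"az":0},{"fingers":0.12,"x":0.0115,"y":0,"z":0.0027,"ax":0,"ay":0,"az":0},{"fingers":0.12,"x":0,"y":0,"z":0,"ax":0,"ay":0,"az":0}]}}

```text
clock: 9.42
tcp_pos: [0.5199, 0.0404, 0.1339]
orientation: [-2.024, -2.036, -0.36]
contact_force: [-0.9, -0.2, 5.4]
grip_width: 0.0479
gripper_force: 6.5
```

```bash
python3 -c "
from h import *; from bench import r; o=r.get_obs();pose(o);d=r.grab_frame('scene')
P=cloud(d);b=cv2.resize(d['frame'][90:300,200:460,::-1],None,fx=2.5,fy=2.5);cv2.imwrite('pics/s5.png',b)"
```

```text
t 9.42 tcp [0.5199 0.0404 0.1339] tilt 20.2 zx -0.001 y [1.    0.006 0.001] grip 0.0479 6.5 F [-0.9 -0.2  5.4] q [-0.43  0.46  0.55  2.06 -0.79  0.89  0.66]
```

View pics/s5.png

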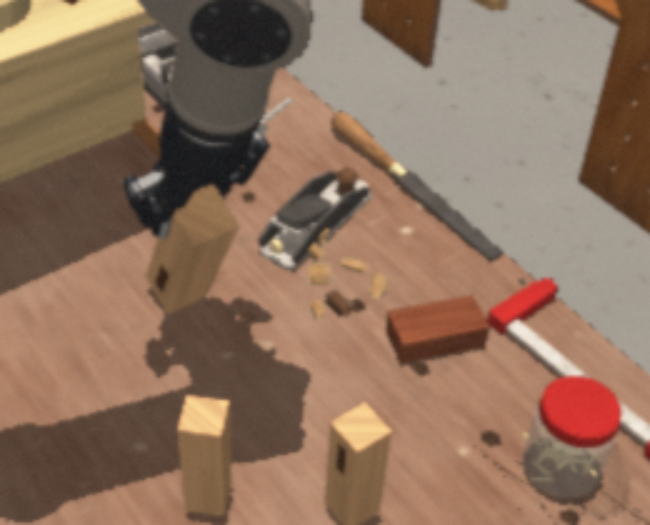

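Call:
{"api": "arm_command", "payload": {"rows": [{"fingers":0.12,"x":0.0112,"y":0,"z":0.0025,"ax":0,"ay":0,"az":0},{"fingers":0.12,"x":0.0108,"y":0,"z":0.004,"ax":0,"ay":0,"az":0},{"fingers":0.12,"x":0.0104,"y":0,"z":0.005,"ax":0,"ay":0,"az":0},{"fingers":0.12,"x":0.006,"y":0,"z":0.003,"ax":0,"ay":0,"az":0},{"fingers":0.12,"x":0,"y":0,"z":0,"ax":0,"ay":0,"az":0}]}}

```text
clock: 9.88
tcp_pos: [0.5199, 0.0822, 0.1336]
orientation: [-2.023, -2.036, -0.361]
contact_force: [-1.0, 2.3, 9.4]
grip_width: 0.0481
gripper_force: 4.4
```

```bash
cat >> h.py <<'E'
def legang(r):
    from bench import r as R
    d=r.grab_frame('scene');P=cloud(d);h=cv2.cvtColor(d["frame"],cv2.COLOR_RGB2HSV).astype(int)
    m=(h[...,0]<28)&(h[...,0]>10)&(h[...,1]>60)&(h[...,2]>60)&(P[...,2]>.015)&(P[...,2]<.19)&(abs(P[...,0]-.515)<.045)&(P[...,1]>-.18)&(P[...,1]<.18)
    # local normals
    n=np.cross(P[2:,1:-1]-P[:-2,1:-1],P[1:-1,2:]-P[1:-1,:-2]);n/=np.linalg.norm(n,axis=-1,keepdims=True)
    mm=m[1:-1,1:-1];n=n[mm];q=P[1:-1,1:-1][mm]; n[n[:,2]<0]*=-1
    s=abs(n[:,0])<.3   # faces whose normal lies in y-z plane
    a=np.degrees(np.arctan2(n[s,2],-n[s,1]));print("pts",len(q),"normal elev in yz hist",np.histogram(a,np.arange(0,181,15))[0],"median(<60)",np.median(a[a<60]),"top",np.percentile(q,[2,98],axis=0).round(3).tolist())
E
python3 -c "
from h import *; from bench import r; o=r.get_obs();pose(o);legang(r)"
```

```text
t 9.88 tcp [0.5199 0.0822 0.1336] tilt 20.2 zx -0.001 y [1.    0.006 0.001] grip 0.0481 4.4 F [-1.   2.3  9.4] q [-0.5   0.45  0.53  2.07 -0.8   0.86  0.59]
pts 1297 normal elev in yz hist [ 72  18   8  13  19  53  50   8   0   6  90 230] median(<60) 8.790141142271358 top [[0.495, 0.028, 0.019], [0.542, 0.084, 0.165]]
```

```bash
cat >> h.py <<'E'
def rear(r):
    d=r.grab_frame('scene');P=cloud(d);h=cv2.cvtColor(d["frame"],cv2.COLOR_RGB2HSV).astype(int)
    m=(h[...,0]<28)&(h[...,0]>10)&(h[...,1]>60)&(h[...,2]>60)&(P[...,2]>.012)&(P[...,2]<.19)&(abs(P[...,0]-.518)<.022)&(P[...,1]>-.18)&(P[...,1]<.25)
    q=P[m]; bins=np.arange(.01,.17,.01)
    L=[(b+.005,np.median(s)) for b in bins if len(s:=q[(q[:,2]>=b)&(q[:,2]<b+.01)&(q[:,1]<np.percentile(q[(q[:,2]>=b)&(q[:,2]<b+.01),1],70) if True else 0][:,1])>4]
    L=np.array(L);print(np.round(L,3).tolist())
    k=(L[:,0]<.15);p=np.polyfit(L[k,0],L[k,1],1);print("lean deg (neg=back to -y)",np.degrees(np.arctan(p[0])),"rear face y at z=0",p[1])
E
python3 -c "
from h import *; from bench import r;rear(r)"
```

```text
Traceback (most recent call last):
  File "h.py", line 35
    L=[(b+.005,np.median(s)) for b in bins if len(s:=q[(q[:,2]>=b)&(q[:,2]<b+.01)&(q[:,1]<np.percentile(q[(q[:,2]>=b)&(q[:,2]<b+.01),1],70) if True else 0][:,1])>4]
                                                                                                                                                          ^
SyntaxError: closing parenthesis ']' does not match opening parenthesis '('
```

```bash
python3 - <<'E'
s=open('h.py').read().split("\n")
i=[k for k,l in enumerate(s) if l.startswith("    L=[(b+")][0]
s[i]="    L=[(b+.005,np.median(q[k,1])) for b in bins if (k:=(q[:,2]>=b)&(q[:,2]<b+.01)).sum()>4]"
open('h.py','w').write("\n".join(s))
E
python3 -c "
from h import *; from bench import r;rear(r);pose(r.get_obs())"
```

```text
[[0.015, 0.048], [0.025, 0.046], [0.035, 0.045], [0.045, 0.043], [0.055, 0.042], [0.065, 0.04], [0.075, 0.039], [0.085, 0.038], [0.095, 0.037], [0.105, 0.036], [0.115, 0.034], [0.125, 0.033], [0.135, 0.031], [0.145, 0.03], [0.155, 0.029], [0.165, 0.051]]
lean deg (neg=back to -y) -7.718641324248029 rear face y at z=0 0.0495171174333624
t 9.98 tcp [0.5199 0.0813 0.1336] tilt 20.2 zx -0.001 y [1.    0.005 0.001] grip 0.0478 4.2 F [-0.1  2.7  8.8] q [-0.5   0.45  0.54  2.07 -0.8   0.86  0.59]
```

Call:
{"api": "arm_command", "payload": {"rows": [{"fingers":0.118,"x":0.003,"y":0,"z":0.001,"ax":0,"ay":0,"az":0},{"fingers":0.118,"x":0.004,"y":0,"z":0.0015,"ax":0,"ay":0,"az":0},{"fingers":0.118,"x":0.004,"y":0,"z":0.0015,"ax":0,"ay":0,"az":0},{"fingers":0.118,"x":0,"y":0,"z":0,"ax":0,"ay":0,"az":0}]}}

```text
clock: 10.32
tcp_pos: [0.5192, 0.0921, 0.1327]
orientation: [-2.025, -2.036, -0.358]
contact_force: [0.3, 1.2, 4.9]
grip_width: 0.0483
gripper_force: 4.1
```

```bash
python3 -c "
from h import *; from bench import r;rear(r);pose(r.get_obs())"
```

```text
[[0.015, 0.049], [0.025, 0.048], [0.035, 0.047], [0.045, 0.047], [0.055, 0.045], [0.065, 0.046], [0.075, 0.044], [0.085, 0.044], [0.095, 0.043], [0.105, 0.042], [0.115, 0.042], [0.125, 0.041], [0.135, 0.04], [0.145, 0.04], [0.155, 0.039], [0.165, 0.06]]
lean deg (neg=back to -y) -3.898845614664555 rear face y at z=0 0.04962420023890878
t 10.37 tcp [0.5194 0.0916 0.1328] tilt 20.1 zx -0.002 y [1.    0.005 0.   ] grip 0.0479 4.1 F [0.3 2.1 4.6] q [-0.51  0.45  0.53  2.07 -0.81  0.85  0.58]
```

Call:
{"api": "arm_command", "payload": {"rows": [{"fingers":0.118,"x":0.0035,"y":0,"z":0.001,"ax":0,"ay":0,"az":0},{"fingers":0.118,"x":0.0035,"y":0,"z":0.001,"ax":0,"ay":0,"az":0},{"fingers":0.118,"x":0.002,"y":0,"z":0.0005,"ax":0,"ay":0,"az":0},{"fingers":0.118,"x":0,"y":0,"z":0,"ax":0,"ay":0,"az":0},{"fingers":0.118,"x":0,"y":0,"z":0,"ax":0,"ay":0,"az":0}]}}

```text
clock: 10.78
tcp_pos: [0.5186, 0.0991, 0.1329]
orientation: [-2.028, -2.034, -0.356]
contact_force: [-0.4, -0.9, -3.8]
grip_width: 0.0477
gripper_force: 4.3
```

```bash
python3 -c "
from h import *; from bench import r;rear(r);pose(r.get_obs())"
```

```text
[[0.015, 0.054], [0.025, 0.054], [0.035, 0.052], [0.045, 0.052], [0.055, 0.052], [0.065, 0.051], [0.075, 0.05], [0.085, 0.05], [0.095, 0.049], [0.105, 0.049], [0.115, 0.048], [0.125, 0.048], [0.135, 0.047], [0.145, 0.047], [0.155, 0.047], [0.165, 0.068]]
lean deg (neg=back to -y) -3.2254432297599496 rear face y at z=0 0.05469801081994168
t 10.83 tcp [0.5187 0.099  0.1329] tilt 20.0 zx -0.002 y [ 1.     0.003 -0.001] grip 0.0480 4.4 F [-0.2 -0.2 -3.2] q [-0.53  0.45  0.53  2.07 -0.81  0.84  0.56]
```

Call:
{"api": "arm_command", "payload": {"rows": [{"fingers":0.118,"x":-0.001,"y":0,"z":0.003,"ax":0,"ay":0,"az":0},{"fingers":0.14,"x":0,"y":0,"z":0,"ax":0,"ay":0,"az":0},{"fingers":0.16,"x":0,"y":0,"z":0,"ax":0,"ay":0,"az":0},{"fingers":0.2,"x":0,"y":0,"z":0,"ax":0,"ay":0,"az":0},{"fingers":0.3,"x":0,"y":0,"z":0,"ax":0,"ay":0,"az":0},{"fingers":0.3,"x":0,"y":0,"z":0,"ax":0,"ay":0,"az":0}]}}

```text
clock: 11.33
tcp_pos: [0.5194, 0.0989, 0.1302]
orientation: [-2.029, -2.034, -0.358]
contact_force: [-0.4, -0.3, 0.3]
grip_width: 0.0552
gripper_force: 0.0
```

```bash
python3 -c "
from h import *; from bench import r;rear(r);pose(r.get_obs())"
```

```text
[[0.015, 0.054], [0.025, 0.054], [0.035, 0.054], [0.045, 0.055], [0.055, 0.054], [0.065, 0.055], [0.075, 0.055], [0.085, 0.055], [0.095, 0.054], [0.105, 0.055], [0.115, 0.055], [0.125, 0.054], [0.135, 0.054], [0.145, 0.055], [0.155, 0.056], [0.165, 0.068]]
lean deg (neg=back to -y) 0.0704132418512614 rear face y at z=0 0.05433459748375313
t 11.38 tcp [0.5194 0.0989 0.1302] tilt 20.0 zx -0.001 y [1.    0.003 0.   ] grip 0.0554 0.0 F [-0.5 -0.2  0.2] q [-0.53  0.46  0.53  2.07 -0.81  0.84  0.57]
```

Call:
{"api": "arm_command", "payload": {"rows": [{"fingers":0.6,"x":0,"y":-0.001,"z":0,"ax":0,"ay":0,"az":0},{"fingers":1,"x":0,"y":0,"z":0,"ax":0,"ay":0,"az":0},{"fingers":1,"x":0,"y":0,"z":-0.03,"ax":0,"ay":0,"az":0},{"fingers":1,"x":0,"y":0,"z":-0.03,"ax":0,"ay":0,"az":0},{"fingers":1,"x":0,"y":0,"z":-0.03,"ax":0,"ay":6,"az":0},{"fingers":1,"x":0,"y":0,"z":0,"ax":0,"ay":6,"az":0},{"fingers":1,"x":0,"y":0,"z":0,"ax":0,"ay":6,"az":0},{"fingers":1,"x":-0.034,"y":0,"z":0,"ax":0,"ay":6,"az":0},{"fingers":1,"x":-0.034,"y":0,"z":-0.007,"ax":0,"ay":0,"az":0},{"fingers":1,"x":0,"y":0,"z":0,"ax":0,"ay":0,"az":0}]}}

```text
clock: 12.22
tcp_pos: [0.5173, 0.0053, 0.1711]
orientation: [-1.781, -1.765, -0.709]
contact_force: [-0.1, -0.2, -0.4]
grip_width: 0.0853
gripper_force: 0.0
```

```bash
python3 -c "
from h import *; from bench import r;rear(r);pose(r.get_obs())
d=r.grab_frame('wrist');P=cloud(d);m=(P[...,2]>.14)&(P[...,2]<.175)&(abs(P[...,1]-.08)<.06)&(abs(P[...,0]-.515)<.04)
q=P[m];print(m.sum(),cv2.minAreaRect(q[:,:2].astype(np.float32)),np.median(q,0))"
```

```text
[[0.015, 0.055], [0.025, 0.055], [0.035, 0.054], [0.045, 0.055], [0.055, 0.054], [0.065, 0.055], [0.075, 0.054], [0.085, 0.054], [0.095, 0.055], [0.105, 0.054], [0.145, 0.055], [0.155, 0.056], [0.165, 0.075]]
lean deg (neg=back to -y) -0.13399401310668207 rear face y at z=0 0.05458140880673067
t 12.27 tcp [0.5179 0.0083 0.1729] tilt 43.9 zx -0.001 y [ 1.    -0.004 -0.004] grip 0.0854 0.0 F [-0.7  0.2 -0.1] q [-0.12  0.55  0.51  2.   -1.03  1.28  1.  ]
6658 ((0.5190203785896301, 0.07753380388021469), (0.048931535333395004, 0.04807557165622711), 89.70679473876953) [0.5190485  0.06951326 0.16013794]
```

Call:
{"api": "arm_command", "payload": {"rows": [{"fingers":1,"x":0.0015,"y":0.001,"z":0.028,"ax":0,"ay":0,"az":0},{"fingers":1,"x":0.0015,"y":0,"z":0.028,"ax":0,"ay":0,"az":0},{"fingers":1,"x":0,"y":0,"z":0.028,"ax":0,"ay":0,"az":0},{"fingers":0.5,"x":0,"y":0,"z":0,"ax":0,"ay":0,"az":0},{"fingers":0.25,"x":0,"y":0,"z":0,"ax":0,"ay":0,"az":0},{"fingers":0.15,"x":0,"y":0,"z":0,"ax":0,"ay":0,"az":0},{"fingers":0.12,"x":0,"y":0,"z":0,"ax":0,"ay":0,"az":0},{"fingers":0.12,"x":0,"y":0,"z":0,"ax":0,"ay":0,"az":0},{"fingers":0.12,"x":0,"y":0,"z":0,"ax":0,"ay":0,"az":0}]}}

```text
clock: 13.07
tcp_pos: [0.5199, 0.0722, 0.118]
orientation: [-1.769, -1.774, -0.717]
contact_force: [-1.5, -0.7, 5.3]
grip_width: 0.048
gripper_force: 8.3
```

```bash
python3 -c "
from h import *; from bench import r;o=r.get_obs();pose(o);rear(r);roll(o['tcp_pos'][1],o['tcp_pos'][2],.1025,44)"
```

```text
t 13.07 tcp [0.5199 0.0722 0.118 ] tilt 44.0 zx -0.000 y [1.    0.002 0.002] grip 0.0480 8.3 F [-1.5 -0.7  5.3] q [-0.18  0.61  0.43  2.05 -1.15  1.16  1.06]
[[0.015, 0.054], [0.025, 0.055], [0.035, 0.055], [0.045, 0.055], [0.055, 0.055], [0.065, 0.056], [0.075, 0.056], [0.085, 0.056], [0.095, 0.056], [0.105, 0.057], [0.115, 0.057], [0.135, 0.097], [0.145, 0.08], [0.155, 0.089], [0.165, 0.085]]
lean deg (neg=back to -y) 11.794281666881757 rear face y at z=0 0.04468334714077192
5 x 0.0090 z 0.0057 -> [0.083 0.12 ]
10 x 0.0085 z 0.0064 -> [0.093 0.121]
15 x 0.0079 z 0.0071 -> [0.104 0.122]
20 x 0.0072 z 0.0078 -> [0.114 0.121]
25 x 0.0065 z 0.0084 -> [0.125 0.12 ]
30 x 0.0058 z 0.0089 -> [0.135 0.117]
35 x 0.0050 z 0.0094 -> [0.145 0.114]
40 x 0.0041 z 0.0098 -> [0.155 0.11 ]
45 x 0.0033 z 0.0101 -> [0.165 0.105]
50 x 0.0024 z 0.0104 -> [0.173 0.099]
55 x 0.0015 z 0.0105 -> [0.182 0.092]
60 x 0.0005 z 0.0106 -> [0.19  0.085]
65 x -0.0004 z 0.0106 -> [0.197 0.077]
70 x -0.0013 z 0.0105 -> [0.203 0.069]
75 x -0.0022 z 0.0104 -> [0.209 0.06 ]
80 x -0.0031 z 0.0102 -> [0.213 0.05 ]
85 x -0.0040 z 0.0098 -> [0.217 0.04 ]
90 x -0.0048 z 0.0095 -> [0.221 0.03 ]
```

Call:
{"api": "arm_command", "payload": {"rows": [{"fingers":0.12,"x":0.009,"y":0,"z":0.0057,"ax":0,"ay":0,"az":0},{"fingers":0.12,"x":0.0085,"y":0,"z":0.0064,"ax":0,"ay":0,"az":0},{"fingers":0.12,"x":0.0079,"y":0,"z":0.0071,"ax":0,"ay":0,"az":0},{"fingers":0.12,"x":0.0072,"y":0,"z":0.0078,"ax":0,"ay":0,"az":0},{"fingers":0.12,"x":0.0065,"y":0,"z":0.0084,"ax":0,"ay":0,"az":0},{"fingers":0.12,"x":0.0058,"y":0,"z":0.0089,"ax":0,"ay":0,"az":0},{"fingers":0.12,"x":0.005,"y":0,"z":0.0094,"ax":0,"ay":0,"az":0},{"fingers":0.12,"x":0.0041,"y":0,"z":0.0098,"ax":0,"ay":0,"az":0},{"fingers":0.12,"x":0,"y":0,"z":0,"ax":0,"ay":0,"az":0}]}}

```text
clock: 13.87
tcp_pos: [0.5184, 0.1587, 0.108]
orientation: [-1.764, -1.775, -0.713]
contact_force: [0.8, 2.3, 0.5]
grip_width: 0.0479
gripper_force: 7.5
```

```bash
python3 -c "
from h import *; from bench import r; o=r.get_obs();pose(o);d=r.grab_frame('scene')
b=cv2.resize(d['frame'][60:270,150:410,::-1],None,fx=2.5,fy=2.5);cv2.imwrite('pics/s6.png',b)"
```

```text
t 13.87 tcp [0.5184 0.1587 0.108 ] tilt 44.1 zx -0.005 y [ 1.     0.006 -0.001] grip 0.0479 7.5 F [0.8 2.3 0.5] q [-0.3   0.6   0.37  2.09 -1.26  1.05  1.01]
```

View pics/s6.png

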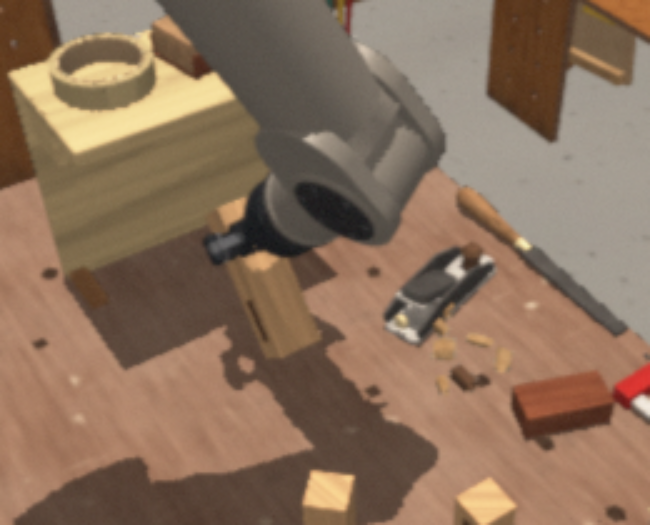

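The leg (265,285 in the crop) is leaning in under the shelf, with its end A edge down at (290,345) and the arm clear of the shelf. I'll continue lowering it.

Call:
{"api": "arm_command", "payload": {"rows": [{"fingers":0.12,"x":0.0033,"y":0,"z":0.0101,"ax":0,"ay":0,"az":0},{"fingers":0.12,"x":0.0024,"y":0,"z":0.0104,"ax":0,"ay":0,"az":0},{"fingers":0.12,"x":0.0015,"y":0,"z":0.0105,"ax":0,"ay":0,"az":0},{"fingers":0.12,"x":0.0005,"y":0,"z":0.0106,"ax":0,"ay":0,"az":0},{"fingers":0.12,"x":-0.0004,"y":0,"z":0.0106,"ax":0,"ay":0,"az":0},{"fingers":0.12,"x":0,"y":0,"z":0,"ax":0,"ay":0,"az":0}]}}

```text
clock: 14.42
tcp_pos: [0.5179, 0.1988, 0.0744]
orientation: [-1.767, -1.774, -0.711]
contact_force: [-0.0, 0.2, -3.9]
grip_width: 0.0479
gripper_force: 6.9
```

Call:
{"api": "arm_command", "payload": {"rows": [{"fingers":0.12,"x":-0.0013,"y":0,"z":0.0105,"ax":0,"ay":0,"az":0},{"fingers":0.12,"x":-0.0022,"y":0,"z":0.0104,"ax":0,"ay":0,"az":0},{"fingers":0.12,"x":-0.0031,"y":0,"z":0.0102,"ax":0,"ay":0,"az":0},{"fingers":0.12,"x":-0.004,"y":0,"z":0.006,"ax":0,"ay":0,"az":0},{"fingers":0.12,"x":0,"y":0,"z":0,"ax":0,"ay":0,"az":0}]}}

```text
clock: 14.83
tcp_pos: [0.5182, 0.215, 0.0407]
orientation: [-1.769, -1.772, -0.712]
contact_force: [0.7, 0.8, -3.2]
grip_width: 0.0475
gripper_force: 6.3
```

```bash
cat >> h.py <<'E'

def flat(r):
    d=r.grab_frame('wrist');P=cloud(d);h=cv2.cvtColor(d["frame"],cv2.COLOR_RGB2HSV).astype(int)
    m=(P[...,2]>.03)&(P[...,2]<.09)&(abs(P[...,0]-.518)<.03)&(P[...,1]>.08)&(P[...,1]<.32)&(h[...,1]>60)&(h[...,0]<28)&(h[...,0]>8)
    q=P[m];print(m.sum(),np.percentile(q,[1,50,99],axis=0).round(3).tolist(),cv2.minAreaRect(q[:,:2].astype(np.float32)),"slope deg",np.degrees(np.arctan(np.polyfit(q[:,1],q[:,2],1)[0])))
E
python3 -c "
from h import *; from bench import r; o=r.get_obs();pose(o);flat(r)"
```

```text
t 14.83 tcp [0.5182 0.215  0.0407] tilt 44.0 zx -0.003 y [ 1.     0.003 -0.002] grip 0.0475 6.3 F [ 0.7  0.8 -3.2] q [-0.19  0.7   0.09  2.09 -1.35  0.84  1.07]
18700 [[0.495, 0.189, 0.055], [0.518, 0.216, 0.058], [0.542, 0.252, 0.061]] ((0.5179807543754578, 0.21914459764957428), (0.06916481256484985, 0.05379568040370941), 89.0845718383789) slope deg 3.7366525833666904
```

Call:
{"api": "arm_command", "payload": {"rows": [{"fingers":0.12,"x":-0.003,"y":0,"z":0.003,"ax":0,"ay":0,"az":0},{"fingers":0.12,"x":-0.003,"y":0,"z":0.003,"ax":0,"ay":0,"az":0},{"fingers":0.12,"x":0,"y":0,"z":0,"ax":0,"ay":0,"az":0},{"fingers":0.12,"x":0,"y":0,"z":0,"ax":0,"ay":0,"az":0}]}}

```text
clock: 15.22
tcp_pos: [0.5191, 0.2146, 0.0334]
orientation: [-1.77, -1.774, -0.714]
contact_force: [-0.2, 0.5, -2.8]
grip_width: 0.0478
gripper_force: 6.3
```

```bash
python3 -c "
from h import *; from bench import r; o=r.get_obs();pose(o);flat(r)"
```

```text
t 15.22 tcp [0.5191 0.2146 0.0334] tilt 43.9 zx -0.002 y [ 1.     0.002 -0.   ] grip 0.0478 6.3 F [-0.2  0.5 -2.8] q [-0.17  0.71  0.06  2.08 -1.35  0.82  1.08]
18372 [[0.496, 0.188, 0.048], [0.519, 0.215, 0.05], [0.542, 0.253, 0.051]] ((0.5177547335624695, 0.21431106328964233), (0.057454437017440796, 0.08071231842041016), 1.769467830657959) slope deg -0.35387109293994173
```

Flat now, to within about 1 mm. I'll release and retreat along the tool axis.

Call:
{"api": "arm_command", "payload": {"rows": [{"fingers":0.12,"x":-0.001,"y":0,"z":0.001,"ax":0,"ay":0,"az":0},{"fingers":0.14,"x":0,"y":0,"z":0,"ax":0,"ay":0,"az":0},{"fingers":0.2,"x":0,"y":0,"z":0,"ax":0,"ay":0,"az":0},{"fingers":0.5,"x":0,"y":0,"z":0,"ax":0,"ay":0,"az":0},{"fingers":1,"x":0,"y":0,"z":0,"ax":0,"ay":0,"az":0},{"fingers":1,"x":0,"y":0,"z":-0.02,"ax":0,"ay":0,"az":0},{"fingers":1,"x":0,"y":0,"z":-0.04,"ax":0,"ay":0,"az":0},{"fingers":1,"x":0,"y":0,"z":-0.04,"ax":0,"ay":0,"az":0},{"fingers":1,"x":0,"y":0,"z":-0.04,"ax":0,"ay":0,"az":0},{"fingers":1,"x":0,"y":0,"z":-0.04,"ax":0,"ay":0,"az":0}]}}

```text
clock: 16.1
tcp_pos: [0.5188, 0.0889, 0.1633]
orientation: [-1.768, -1.774, -0.714]
contact_force: [0.2, 0.5, 0.1]
grip_width: 0.0852
gripper_force: 0.0
```

Call:
{"api": "arm_command", "payload": {"rows": [{"fingers":1,"x":-0.02,"y":0,"z":-0.02,"ax":0,"ay":0,"az":0},{"fingers":1,"x":0,"y":0,"z":0,"ax":0,"ay":0,"az":0},{"fingers":1,"x":0,"y":0,"z":0,"ax":0,"ay":0,"az":0}]}}

```text
clock: 16.35
tcp_pos: [0.52, 0.0601, 0.1628]
orientation: [-1.772, -1.773, -0.717]
contact_force: [0.4, 0.5, -0.1]
grip_width: 0.0851
gripper_force: 0.0
```

```bash
python3 -c "
from h import *; from bench import r; o=r.get_obs();pose(o);flat(r);d=r.grab_frame('wrist');cv2.imwrite('pics/w9.png',d['frame'][:,:,::-1])"
```

```text
t 16.35 tcp [0.52   0.0601 0.1628] tilt 44.0 zx 0.001 y [ 1.    -0.     0.001] grip 0.0851 0.0 F [ 0.4  0.5 -0.1] q [-0.02  0.51  0.25  2.02 -1.01  1.12  0.91]
7779 [[0.496, 0.095, 0.034], [0.519, 0.155, 0.048], [0.543, 0.251, 0.05]] ((0.5192925930023193, 0.17430922389030457), (0.04805593192577362, 0.1594153791666031), 0.11719554662704468) slope deg 0.7494190988204624
```

View pics/w9.png

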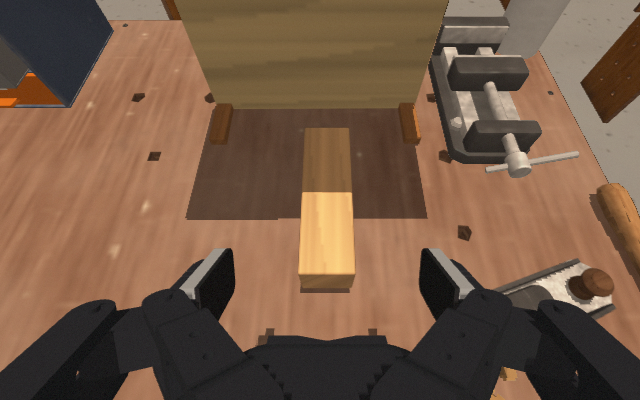

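The leg lies flat and straight, running from (327,285) to (327,130), with end B at y≈0.254, about 70 mm under the shelf. Its x offset from the shelf middle is about 13 mm, and the gripper is clear, so I'm handing in.

```bash
python3 -c "
from bench import r; print(r.hand_in())"
```

```text
the job is handed in; nothing more can be done
None
```

I walked the leg blank end over end and handed the job in; no verdict came back. My last measurement had it flat and straight, end B about 70 mm under the shelf and 13 mm off the middle of its width, with the gripper clear and no contact with the plane, jar or offcut seen.

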